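Shut the engraver and hold its speed knob on the third click

TASK

Swing the block engraver's open door shut, without slamming it, until it snaps home on its catch. Then grip the black bar knob on the grey control box and turn it clockwise from off, feeling for the clicks, to the third click and not on to the fourth; it is a hold-to-run control that springs back when let go, so turn it only with the door shut, finish while still holding it there, and leave everything else on the bench where it is.

Things in the scene. Friction and masses are not known exactly. Their poses are not given: they have to be found in the camera images.
- engraver: white desktop block-engraving machine, a fixed cabinet 320 mm wide, 300 mm deep, 250 mm high (spigot and grip at the back of its top rise to 275 mm). Origin: centre of its underside; the door is on the face at local x = -150 mm, local z is up. It stands at the robot's left, door side towards the robot's right (-y)
- door (a joint): engraver's door, rad: 0 = fully shut on its stop, positive = open (starts 0.5 to 0.95). Closes clockwise seen from above. Light friction: it stays where it is left. At 0.055 rad (16 mm at the free edge) it meets a sprung roller catch, which takes some 6 to 10 N at door_push to pass, else it springs the door back; past about 0.026 rad it snaps and draws the door home to 0
- door_hinge (a point): on the upright hinge axis at the door's far (+x) edge, mid-thickness, half height. The door is an aluminium frame with a clear window, 290 mm wide, 195 mm high, 18 mm thick, from 40 to 235 mm above the bench, about 0.7 kg
- door_push (a point): point on the outer face of the door's solid 32 mm high top rail, 16 mm below the door's top edge and 210 mm from the hinge axis (free edge: 290 mm); it moves with the door. Site axes: x points inwards through the door (the direction to push), y from the hinge to the free edge, z up
- door_handle (a point): middle of the dark upright bar handle, 10 mm thick and 80 mm long, its axis 30 mm off the outer face, 272 mm from the hinge axis; moves with the door; same axes as door_push
- control_box: grey box on the bench, 160 mm (local x) by 120 mm (local y) by 70 mm high, fixed; origin: centre of its underside. The knob's axis is vertical and passes local x = -25 mm, y = 0. Nothing else on its top is taller than 8 mm
- speed_knob (a joint): hold-to-run knob, rad: 0 = off, positive = clockwise from above. Notches (clicks) every 24 degrees: third 1.257, fifth and last 2.094. A spring returns it right to off when let go: 0.13 Nm at off, 0.16 at the third notch, with a ripple of 0.07 from the notches: between notches the turning torque falls, and it rises through the notch's middle; a click is one fall and rise. At most 0.25 Nm
- knob_grip (a point): on the knob's upright axis, 100 mm above the bench, the height to grip. Black knob: round skirt 48 mm across, 73 to 81 mm above the bench, with a bar grip on it 46 mm long, 14 mm thick, up to 111 mm above the bench. Site x runs along the bar and turns with it; at off it is the box's local x, white pointer end at -x
- knob_pointer (a point): pointer end of the knob's bar, on its top, 22 mm from the axis
- gouge: bystander: wood-handled carving gouge, 140 mm long, 26 mm thick, lying on the bench; origin under its middle
- bench_brush: bystander: bench brush with a white handle and dark bristles, 150 x 140 mm, 31 mm high, lying on a fixed orange-stained carved wood block (18 mm thick) at the robot's right; origin at its underside
- brayer: bystander: ink roller, rubber roll 100 mm wide and 32 mm thick with a wire frame and wood handle, 180 mm long; origin under the roll
- ink_tin: bystander: closed metal ink tin, 84 mm across, 55 mm high; origin under its centre
- solvent_bottle: bystander: white plastic bottle with black cap, 60 mm across, 160 mm high; origin under its centre
- pencil_cup: bystander: white ceramic cup, 72 mm across, 95 mm high; origin under its centre
- collet_wrench: bystander: steel spanner, 150 mm long, less than 15 mm thick, lying on the bench, often under the open door (which passes 40 mm above the bench); origin at its underside
- cutter_tray: bystander: small black open tray with partitions, 100 x 70 x 25 mm; origin under its centre

How it is judged:
By the outcome, as a careful person would: the job done as asked, in the order asked, and still so for the second after the job is handed in, while the arm keeps its last pose, push and grip.
It also fails if it takes over 70 s, if anything falls off the work surface, if the arm or the gripper's body presses on something with over 40 N, if the wrist force passes 120 N, or if a joint passes its speed limit or range.

ROBOT

A 6-joint arm with a two-finger parallel gripper is mounted at the origin on the work surface. World frame = base frame: x ahead of the robot, y to its left, z up, the work surface at z = 0. Lengths are in mm, angles in degrees, forces in N, time in s.
With the tool pointing down it reaches from about 300 to 850 mm from the base axis. Payload 4.2 kg.
Tool frame: the origin (TCP) lies midway between the tips of the shut fingers; the grasp point (between the pads) lies 19 mm behind it; z points along the fingers, y is the line along which they close (so a half turn about z gives the same grasp; the last joint's range is limited). The gripper opens to 91 mm and grips with 3 to 60 N. Pads are 32 mm wide; open, the fingers measure 118 mm over their backs; the gripper's body (76 mm by 178 mm) begins 60 mm behind the grasp point.
Start: joints at [-72.021, 18.312, 89.639, -0, 72.044, -1.146], TCP at [188.394, -543.278, 213.976] pointing down, gripper open.
Joint ranges: [-177.97, 177.97], [-48.28, 115.42], [12.27, 149.76], [-77.06, 257.06], [2.81, 150.46], [-146.56, 146.56]. Speed limits (degrees/s): [147.25, 147.25, 180, 180, 180, 180].

INTERFACE

Orientations are given as [roll, pitch, yaw] about the fixed x, y, z axes, in that order (R = Rz(yaw) Ry(pitch) Rx(roll)).
In Python, from workcell import env gives the robot as it stands.
- The arm moves only by the shell command python3 -m jog 'ROWS' [FORCE]. ROWS is a JSON object of lists of equal length, an entry for each row: "jaw": the finger opening in mm, from 0 to 91.2; "slide": the shift along the tool's x, y, z in units of 30 mm (1.0 is 30 mm), a list of three; "spin": the turn about the tool's z in units of 8 degrees (1.0 is 8 degrees). In form: {"jaw": [jaw, ...], "slide": [[dx, dy, dz], ...], "spin": [spin, ...]}. A call has 1 to 10 rows; each row shifts and turns the commanded pose from where the row before left it, along the tool's axes as they then stand; what a row does not reach is not made up. A row lasts 1/10 s, in which the tool goes at most 50 mm and 8.59 degrees, less where a joint would pass 70% of its speed; a pose out of reach is approached as far as the arm can. A call is refused whole if a number of a shift passes 1 or a number of a turn 1, either way. A call with a gripper value outside its range is refused whole. The fingers move at their own pace and stop on an object; FORCE is the grip in N (left out, the last holds). Time passes only in rows, so rows that do not move let the fingers close. It gives the time, the measured TCP pose, the force, the opening and the grip force at its end, in the units of the state.
- env.state(): the state, without advancing time (a new reading comes with each control period).
- env.grab_frame(name): name is "scene" or "top"; returns the picture (384x512x3 uint8, red, green, blue); there is no depth.
- env.camera_model(name): a dict with "fx", "fy", "cx", "cy" (pixels), "camera_from_world" (4x4, takes a point from world to camera coordinates). Camera axes: x right, y up, looking along -z (the intrinsics and any distortion apply to the point x, -y, -z); pixel columns grow to the right and rows downward; lengths in mm; the calibration is good to about 2 mm. A picture is of the moment at which its call begins. camera_model takes no time and is no camera call.
- env.job_done(): hands the job in; it is judged then, once.
The state is a dict: "time_s": time; "qpos": joint angles; "qvel": joint speeds; "effort": joint torques, N m; "ee_pos": TCP position; "ee_rot": TCP orientation; "force": force on the tool from outside, world axes, zero at the start; "torque": the same for the moment, N m; "gripper_width": finger opening in mm; "gripper_force": force on a finger pad.
Only numpy, scipy, OpenCV 4.12 (cv2) and the standard library are available. Lean on these libraries where they do the work, as an engineer would, in place of code of your own. Each camera call takes 0.05 s, during which the arm holds its last target. There are 200 camera calls.

## Working session

There is one attempt and no reset: what is moved stays moved. The work goes in short steps, Python scripts to look and compute and a shell command to move; the robot and the scene stay as the last step left them, time stands still between calls to the robot, and variables do not carry over. Pictures are saved under pics/ and viewed, at most 10 in all, crops included, and the job is handed in when it is done.

```bash
ls; mkdir -p pics; python3 - <<'E'
from workcell import env
import cv2
for n in("scene","top"):
    im=env.grab_frame(n)
    cv2.imwrite(f"pics/{n}0.png",cv2.resize(im[:,:,::-1],(800,600),interpolation=cv2.INTER_CUBIC))
    m=env.camera_model(n);print(m)
s=env.state();print(s)
E
```

```text
pics
{'fx': 396.3338531941013, 'fy': 396.3338531941013, 'cx': 258.4300691964162, 'cy': 193.86665362615068, 'camera_from_world': array([[ 6.59753661e-01,  7.51321205e-01, -1.55419978e-02,
        -2.92045016e+02],
       [-3.91738980e-01,  3.61497952e-01,  8.46084985e-01,
         1.26633830e+02],
       [ 6.41299991e-01, -5.52119260e-01,  5.32821400e-01,
        -1.63845768e+03],
       [ 0.00000000e+00,  0.00000000e+00,  0.00000000e+00,
         1.00000000e+00]])}
{'fx': 379.48189885661344, 'fy': 379.48189885661344, 'cx': 252.08000583832384, 'cy': 193.06985715919217, 'camera_from_world': array([[ 6.46060734e-03, -9.99979107e-01,  2.13682762e-04,
        -1.08153981e+02],
       [ 9.91448429e-01,  6.43334490e-03,  1.30340422e-01,
        -5.76689397e+02],
       [-1.30339074e-01, -6.30222850e-04,  9.91469278e-01,
        -1.36260333e+03],
       [ 0.00000000e+00,  0.00000000e+00,  0.00000000e+00,
         1.00000000e+00]])}
{'time_s': 0.1, 'qpos': array([-7.20220857e+01,  1.83461280e+01,  8.97001397e+01, -8.57922002e-04,
        7.20432236e+01, -1.14411871e+00]), 'qvel': array([-0.0076214 , -0.06205523, -0.03130398,  0.00752128, -0.04008782,
        0.09981471]), 'effort': array([ 2.19802096e-03, -4.13326049e+01, -2.32508129e+01,  7.30441441e-02,
        4.21600300e-02, -6.35714150e-05]), 'ee_pos': array([ 188.23155664, -542.83439893,  213.21799468]), 'ee_rot': array([-1.79910510e+02, -9.71343994e-04,  1.91222974e+01]), 'force': array([ 0.01898597, -0.01534553,  0.73771112]), 'torque': array([0.00435723, 0.01084917, 0.002588  ]), 'gripper_force': 0.0, 'gripper_width': 91.4997752526989}
```

View pics/scene0.png

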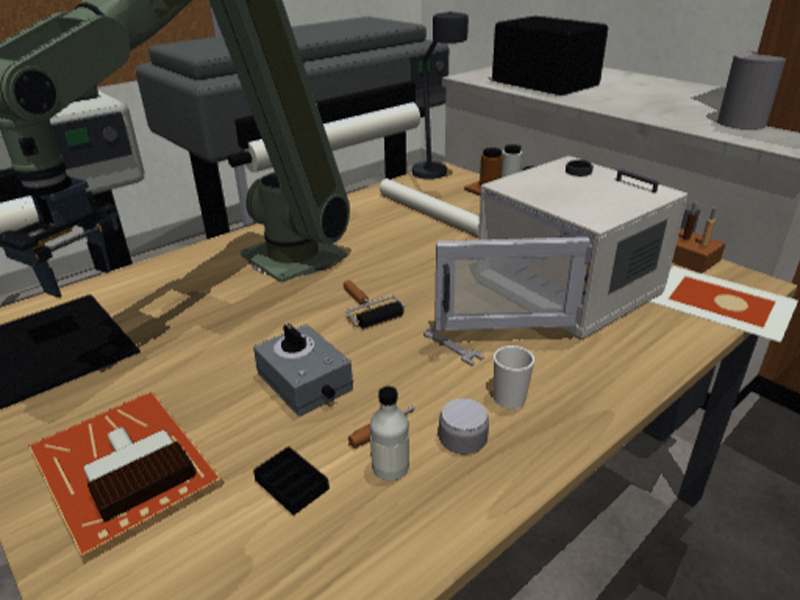

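View pics/top0.png

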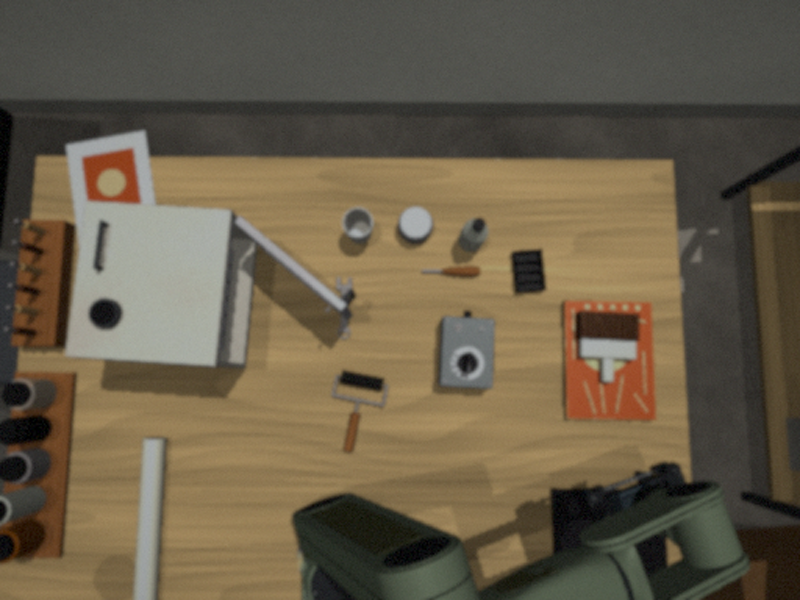

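The scene view shows the door hinged at (580,240–330) with its free edge at (437,250–330), and the knob at (292,338). In the top view the door's top edge runs from (238,220) to (350,308) and the knob is at (467,362). I'll enlarge both.

```bash
cat > h.py <<'E'
import numpy as np
from workcell import env
def pix2w(n,u,v,z):
    m=env.camera_model(n);T=m["camera_from_world"];R=T[:3,:3];t=T[:3,3]
    d=R.T@np.array([(u-m["cx"])/m["fx"],-(v-m["cy"])/m["fy"],-1]);c=-R.T@t
    return c+d*(z-c[2])/d[2]
def w2pix(n,p):
    m=env.camera_model(n);q=(m["camera_from_world"]@np.append(p,1))[:3];q=q/-q[2]
    return np.array([m["cx"]+m["fx"]*q[0],m["cy"]-m["fy"]*q[1]])
E
python3 - <<'E'
from h import *
import cv2
im=env.grab_frame("top")[:,:,::-1]; s=env.grab_frame("scene")[:,:,::-1]
r=lambda a:cv2.resize(a,(400,300),interpolation=cv2.INTER_CUBIC)
a=im[125:215,130:250]; b=im[190:265,260:360]; c=s[200:275,150:250]; d=s[140:230,270:390]
cv2.imwrite("pics/c.png",np.vstack([np.hstack([r(a),r(b)]),np.hstack([r(d),r(c)])]))
E
```

```text
(no output)
```

View pics/c.png

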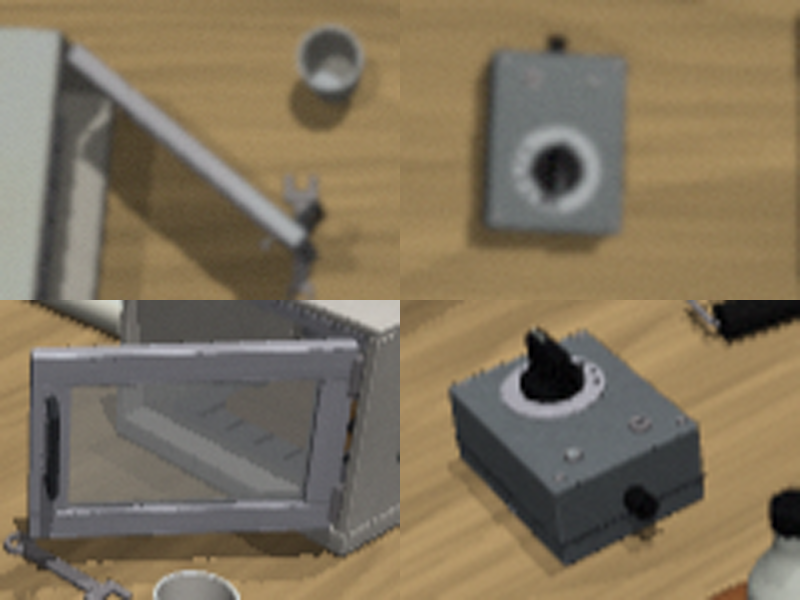

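The crop shows the door's top strip running from (75,54) to (301,241) in the first panel. In the second panel the box top corners are (497,53), (625,57), (615,235) and (487,228), with the knob near (555,170).

```bash
python3 - <<'E'
from h import *
import cv2
np.set_printoptions(precision=1,suppress=True)
A=lambda u,v,z:pix2w("top",(u+.5)/3.3333-.5+130,(v+.5)/3.3333-.5+125,z)
B=lambda u,v,z:pix2w("top",(u-400+.5)/4-.5+260,(v+.5)/4-.5+190,z)
D=lambda u,v,z:pix2w("scene",(u+.5)/3.3333-.5+270,(v-300+.5)/3.3333-.5+140,z)
C=lambda u,v,z:pix2w("scene",(u-400+.5)/4-.5+150,(v-300+.5)/4-.5+200,z)
h,f=A(75,54,235),A(301,241,235)
print("door",h,f,np.linalg.norm(f-h),np.degrees(np.arctan2(*(f-h)[1::-1])))
print("door scene TL,TR outer",D(33,350,235),D(357,343,235))
print("eng front edge",A(62,33,250),A(45,300,250))
q=[B(497,53,70),B(625,57,70),B(615,235,70),B(487,228,70)]
print("box",q,np.mean(q,0))
x=(q[0]+q[1]-q[2]-q[3])/2;print("boxx",np.linalg.norm(x),np.degrees(np.arctan2(x[1],x[0])),"width",np.linalg.norm(q[0]+q[3]-q[1]-q[2])/2)
qs=[C(452,388,70),C(583,330,70),C(698,428,70),C(562,507,70)]
print("box scene",qs,np.mean(qs,0))
for z,p in((70,(557,170)),(81,(557,172)),(105,(553,172))):print("knob",z,B(*p,z))
print("dial scene",C(553,381,71),"bar top", C(537,333,111),C(570,352,111))
# dark knob blob in top view
E
```

```text
door [719.2 218.7 235. ] [538.4  -3.  235. ] 286.1013330917946 -129.18061865299796
door scene TL,TR outer [538.6   3.6 235. ] [724.6 222.8 235. ]
eng front edge [735.6 227.9 250. ] [479.7 233.  250. ]
box [array([ 538.4, -218.9,   70. ]), array([ 535.5, -333.8,   70. ]), array([ 377.3, -322.5,   70. ]), array([ 382.7, -209.3,   70. ])] [ 458.4 -271.1   70. ]
boxx 157.3067307757733 -3.795719175472938 width 114.10362341402777
box scene [array([ 384.3, -325.4,   70. ]), array([ 385.8, -210.6,   70. ]), array([ 546.4, -219.7,   70. ]), array([ 553.8, -339. ,   70. ])] [ 467.5 -273.7   70. ]
knob 70 [ 434.1 -271.8   70. ]
knob 81 [ 432.1 -270.4   81. ]
knob 105 [ 431.4 -264.   105. ]
dial scene [ 428.9 -265.7   71. ] bar top [ 419.9 -268.6  111. ] [ 457.  -264.2  111. ]
```

```bash
python3 -m jog '{"jaw":[0,0,0,0,0,0,0,0,0,0],"slide":[[0.5,-0.3,0],[1,-0.6,0],[1,-0.6,0],[1,-0.6,0],[1,-0.6,0],[1,-0.6,0],[1,-0.6,0],[1,-0.6,0],[1,-0.6,0],[1,-0.6,0]],"spin":[0,0,0,0,0,0,0,0,0,0]}' 30
python3 -m jog '{"jaw":[0,0,0,0,0,0,0,0,0,0],"slide":[[1,-0.6,0],[1,-0.6,0],[1,-0.6,0],[1,-0.6,0],[1,-0.6,0],[1,-0.6,0],[1,-0.6,0],[1,-0.6,0],[1,-0.6,0],[0.5,-0.3,0]],"spin":[0,0,0,0,0,0,0,0,0,0]}'
python3 -m jog '{"jaw":[0,0,0,0,0,0],"slide":[[0,0,0],[0,0,0],[0,0,0],[0,0,0],[0,0,0],[0,0,0]],"spin":[-1,-1,-1,-1,0,0]}'
python3 - <<'E'
from h import *
import cv2
from scipy.optimize import least_squares
# white dial ring in top view
im=env.grab_frame("top"); 
c=im[225:248,285:312].astype(int); 
m=(c.min(2)>150)
v,u=np.nonzero(m); print(len(u), c.min(2).max())
if len(u)>5:
    e=cv2.fitEllipse(cv2.convexHull(np.c_[u+285,v+225].astype(np.float32)));print(e,pix2w("top",*e[0],72))
E
```

```text
time_s: 1.2
ee_pos: [402.4, -285.9, 214.0]
ee_rot: [-180.0, -0.0, 19.1]
force: [0.2, -0.5, 0.2]
gripper_width: 13.8
gripper_force: 0.0
time_s: 2.2
ee_pos: [615.7, -30.2, 213.7]
ee_rot: [-180.0, -0.0, 19.3]
force: [0.1, -0.1, -0.9]
gripper_width: 0.3
gripper_force: 0.0
time_s: 2.8
ee_pos: [614.4, -33.4, 214.0]
ee_rot: [-180.0, 0.0, 51.0]
force: [-0.7, -0.4, 0.1]
gripper_width: 0.4
gripper_force: 0.0
91 174
((299.083984375, 232.01136779785156), (19.935714721679688, 20.094594955444336), 104.33364868164062) [ 434.47676091 -272.26515331   72.        ]
```

```bash
python3 -m jog '{"jaw":[0,0,0,0,0,0],"slide":[[0.9,0,0],[0.9,-0.5,0.1],[0,-0.5,0],[0,-0.3,0],[0,0,0],[0,0,0]],"spin":[0,0,0,0,0,0]}'
python3 -m jog '{"jaw":[0,0,0,0,0,0],"slide":[[0,-0.1,0],[0,-0.1,0],[0,-0.1,0],[0,-0.1,0],[0,-0.1,0],[0,0,0]],"spin":[0,0,0,0,0,0]}'
```

```text
time_s: 3.45
ee_pos: [618.2, 32.4, 211.4]
ee_rot: [179.9, -0.0, 51.1]
force: [0.1, 0.1, 0.4]
gripper_width: 0.5
gripper_force: 0.0
time_s: 4.05
ee_pos: [606.4, 42.8, 211.0]
ee_rot: [-180.0, 0.0, 51.1]
force: [-0.2, -0.8, -0.1]
gripper_width: 0.4
gripper_force: 0.0
```

```bash
python3 -m jog '{"jaw":[0,0,0,0,0,0,0,0,0,0],"slide":[[-0.01,-0.1,0],[-0.02,-0.195,0],[-0.02,-0.195,0],[-0.02,-0.195,0],[-0.02,-0.195,0],[-0.02,-0.195,0],[-0.02,-0.195,0],[-0.02,-0.195,0],[-0.02,-0.195,0],[-0.02,-0.195,0]],"spin":[0.1,0.2,0.2,0.2,0.2,0.2,0.2,0.2,0.2,0.2]}'
python3 - <<'E'
from h import *
import cv2
im=env.grab_frame("top")[:,:,::-1]; s=env.grab_frame("scene")[:,:,::-1]
r=lambda a:cv2.resize(a,(400,300),interpolation=cv2.INTER_CUBIC)
cv2.imwrite("pics/d.png",np.hstack([r(im[125:215,130:250]),r(s[110:245,240:420])]))
E
```

```text
time_s: 5.05
ee_pos: [563.8, 78.5, 211.0]
ee_rot: [180.0, -0.0, 35.8]
force: [1.2, 0.1, -0.2]
gripper_width: 0.4
gripper_force: 0.1
```

View pics/d.png

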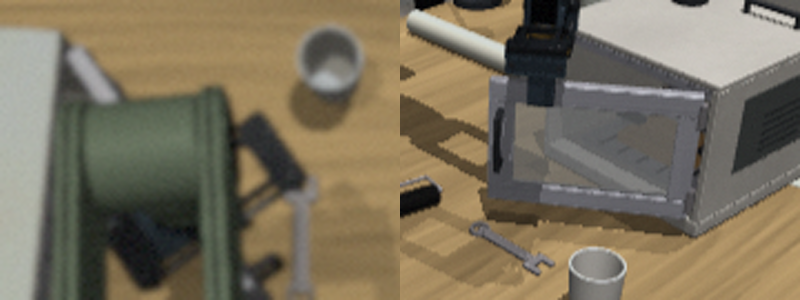

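The picture shows the fingers against the top rail's outer face at about (540,85), roughly three quarters of the way from hinge to free edge, and the door is moving. I'll continue.

```bash
python3 -m jog '{"jaw":[0,0,0,0,0,0,0,0,0,0],"slide":[[-0.02,-0.195,0],[-0.02,-0.195,0],[-0.02,-0.195,0],[-0.02,-0.195,0],[-0.02,-0.195,0],[-0.02,-0.195,0],[-0.02,-0.195,0],[-0.02,-0.195,0],[-0.02,-0.195,0],[-0.02,-0.195,0]],"spin":[0.2,0.2,0.2,0.2,0.2,0.2,0.2,0.2,0.2,0.2]}'
python3 -m jog '{"jaw":[0,0,0,0,0,0,0,0,0,0],"slide":[[-0.02,-0.195,0],[-0.02,-0.195,0],[-0.02,-0.195,0],[-0.02,-0.195,0],[-0.02,-0.195,0],[-0.01,-0.1,0],[-0.01,-0.1,0],[-0.01,-0.1,0],[0,0,0],[0,0,0]],"spin":[0.2,0.2,0.2,0.2,0.2,0.1,0.1,0.1,0,0]}'
```

```text
time_s: 6.15
ee_pos: [530.7, 126.5, 211.0]
ee_rot: [180.0, -0.0, 19.9]
force: [0.1, -0.6, -0.2]
gripper_width: 0.8
gripper_force: 0.1
time_s: 7.15
ee_pos: [516.8, 162.3, 210.9]
ee_rot: [180.0, -0.0, 9.5]
force: [0.9, 0.1, 0.0]
gripper_width: 0.4
gripper_force: 0.0
```

```bash
python3 -m jog '{"jaw":[0,0,0,0,0,0,0],"slide":[[-0.01,-0.1,0],[-0.01,-0.1,0],[-0.01,-0.1,0],[-0.01,-0.1,0],[-0.01,-0.1,0],[-0.01,-0.1,0],[0,0,0]],"spin":[0.1,0.1,0.1,0.1,0.1,0.1,0]}'
python3 -m jog '{"jaw":[0,0,0,0],"slide":[[0,-0.04,0],[0,-0.04,0],[0,-0.04,0],[0,-0.04,0]],"spin":[0.04,0.04,0.04,0.04]}'
python3 -m jog '{"jaw":[0,0,0,0],"slide":[[0,-0.04,0],[0,-0.04,0],[0,-0.04,0],[0,-0.04,0]],"spin":[0.04,0.04,0.04,0.04]}'
```

```text
time_s: 7.85
ee_pos: [512.5, 180.4, 210.9]
ee_rot: [-180.0, -0.0, 4.7]
force: [-0.5, 1.1, -0.6]
gripper_width: 0.3
gripper_force: 0.0
time_s: 8.25
ee_pos: [512.2, 184.7, 210.9]
ee_rot: [180.0, -0.0, 3.4]
force: [-1.1, 0.0, -0.2]
gripper_width: 0.7
gripper_force: 0.1
time_s: 8.65
ee_pos: [512.0, 189.6, 210.9]
ee_rot: [180.0, 0.0, 2.1]
force: [0.9, -0.5, 0.0]
gripper_width: 0.7
gripper_force: 0.1
```

```bash
for i in 1; do
python3 -m jog '{"jaw":[0,0,0],"slide":[[0,-0.04,0],[0,-0.04,0],[0,-0.04,0]],"spin":[0.04,0.04,0.04]}'
python3 -m jog '{"jaw":[0,0],"slide":[[0,-0.04,0],[0,-0.04,0]],"spin":[0.04,0.04]}'
python3 -m jog '{"jaw":[0,0],"slide":[[0,-0.04,0],[0,-0.04,0]],"spin":[0,0]}'; done | grep -E "ee_pos|force"
```

```text
ee_pos: [511.9, 193.2, 210.9]
force: [-0.1, -0.2, 0.1]
gripper_force: 0.1
ee_pos: [511.8, 195.6, 210.9]
force: [0.6, -0.6, 0.2]
gripper_force: 0.1
ee_pos: [511.8, 198.0, 210.9]
force: [-0.1, 0.3, -1.0]
gripper_force: 0.1
```

```bash
python3 - <<'E'
from h import *
import cv2
im=env.grab_frame("top")[:,:,::-1]; s=env.grab_frame("scene")[:,:,::-1]
r=lambda a:cv2.resize(a,(400,300),interpolation=cv2.INTER_CUBIC)
cv2.imwrite("pics/e.png",np.hstack([r(im[125:215,130:250]),r(s[110:230,240:400])]))
print(w2pix("scene",[511.8,198,211]))
E
```

```text
[316.37288409 140.4285408 ]
```

View pics/e.png

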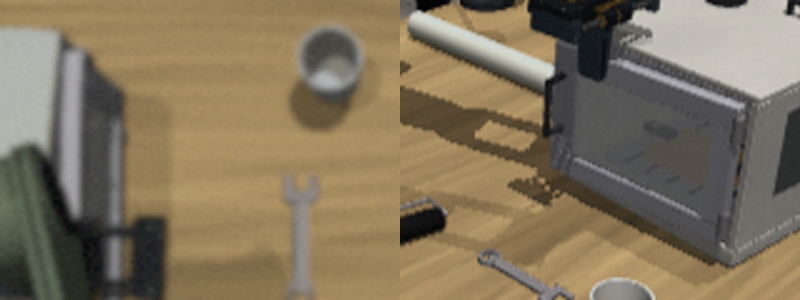

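The door looks almost closed, with the finger at its rail around (595,75), but there is no catch force yet. I'll keep pushing in slowly.

```bash
for i in 1; do
python3 -m jog '{"jaw":[0,0],"slide":[[0,-0.03,0],[0,-0.03,0]],"spin":[0,0]}'
python3 -m jog '{"jaw":[0,0],"slide":[[0,-0.03,0],[0,-0.03,0]],"spin":[0,0]}'
python3 -m jog '{"jaw":[0,0],"slide":[[0,-0.03,0],[0,-0.03,0]],"spin":[0,0]}'; done | grep -E "ee_pos|force:"
```

```text
ee_pos: [511.8, 199.7, 210.9]
force: [0.5, -0.4, 0.0]
gripper_force: 0.1
ee_pos: [511.8, 201.5, 210.9]
force: [0.0, 0.5, -0.3]
gripper_force: 0.1
ee_pos: [511.7, 203.4, 210.9]
force: [0.5, -0.3, -0.3]
gripper_force: 0.1
```

```bash
for i in 1; do
python3 -m jog '{"jaw":[0,0],"slide":[[0,-0.03,0],[0,-0.03,0]],"spin":[0,0]}'
python3 -m jog '{"jaw":[0,0],"slide":[[0,-0.03,0],[0,-0.03,0]],"spin":[0,0]}'
python3 -m jog '{"jaw":[0,0],"slide":[[0,-0.03,0],[0,-0.03,0]],"spin":[0,0]}'; done | grep -E "ee_pos|force:"
python3 - <<'E'
from h import *
import cv2
im=env.grab_frame("top")[:,:,::-1]; s=env.grab_frame("scene")[:,:,::-1]
cv2.imwrite("pics/f.png",np.hstack([cv2.resize(im[125:200,130:180],(400,600),interpolation=cv2.INTER_CUBIC),cv2.resize(s[110:200,290:350],(400,600),interpolation=cv2.INTER_CUBIC)]))
E
```

```text
ee_pos: [511.7, 204.6, 210.9]
force: [-1.1, -2.9, -0.4]
gripper_force: 1.6
ee_pos: [511.6, 205.1, 210.9]
force: [0.0, -8.0, 1.6]
gripper_force: 3.8
ee_pos: [511.6, 207.2, 210.9]
force: [0.4, -5.1, 0.6]
gripper_force: 2.3
```

```bash
for i in 1; do
python3 -m jog '{"jaw":[0,0],"slide":[[0,-0.03,0],[0,-0.03,0]],"spin":[0,0]}'
python3 -m jog '{"jaw":[0,0],"slide":[[0,-0.03,0],[0,-0.03,0]],"spin":[0,0]}'
python3 -m jog '{"jaw":[0,0],"slide":[[0,-0.03,0],[0,-0.03,0]],"spin":[0,0]}'; done | grep -E "ee_pos|force:"
```

```text
ee_pos: [511.8, 211.3, 211.0]
force: [0.4, -0.1, -0.6]
gripper_force: 0.0
ee_pos: [511.8, 212.9, 211.0]
force: [0.0, -0.2, 0.2]
gripper_force: 0.0
ee_pos: [511.7, 214.4, 210.9]
force: [0.0, 0.8, 0.6]
gripper_force: 0.0
```

Force rose to 8 N and then dropped to zero, so the door has snapped away from the finger. I'll press gently to confirm the stop.

```bash
for i in 1; do
python3 -m jog '{"jaw":[0,0],"slide":[[0,-0.03,0],[0,-0.03,0]],"spin":[0,0]}'
python3 -m jog '{"jaw":[0,0],"slide":[[0,-0.02,0],[0,-0.02,0]],"spin":[0,0]}'; done | grep -E "ee_pos|force:"
```

```text
ee_pos: [511.7, 214.9, 210.9]
force: [0.3, -4.7, 1.2]
gripper_force: 2.5
ee_pos: [511.6, 215.0, 210.9]
force: [-0.4, -8.3, 1.4]
gripper_force: 4.1
```

```bash
python3 -m jog '{"jaw":[0,0,0,0,0,0,0,0,0,0],"slide":[[0,0.2,0],[0,0.6,0],[-0.1,1,0],[-0.16,1,0],[-0.16,1,0],[-0.16,1,0],[-0.16,1,0],[-0.16,1,0],[-0.16,1,0],[-0.16,1,0]],"spin":[0,0,0,0,0,0,0,0,0,0]}' | head -3
python3 -m jog '{"jaw":[60,60,60,60,60,60,60,60,60,60],"slide":[[-0.16,1,0],[-0.16,1,0],[-0.16,1,0],[-0.16,1,0],[-0.16,1,0],[-0.16,1,0],[-0.2,0.8,0],[-0.2,0.5,0],[0,0,0],[0,0,0]],"spin":[0,0,0,0,0,0,0,0,0,0]}'
python3 -m jog '{"jaw":[60,60,60,60,60,60,60,60,60,60],"slide":[[0,0,0],[0,0,0],[0,0,0],[0,0,0],[0,0,0],[0,0,0],[0,0,0],[0,0,0],[0,0,0],[0,0,0]],"spin":[-1,-1,-1,-1,-1,-1,-1,-1,-1,-1]}' |head -3
python3 -m jog '{"jaw":[60,60,60,60,60,60,60,60,60,60],"slide":[[0,0,0],[0,0,0],[0,0,0],[0,0,0],[0,0,0],[0,0,0],[0,0,0],[0,0,0],[0,0,0],[0,0,0]],"spin":[-1,-1,-1,-1,-1,-1,-1,-1,-1,-1]}'
python3 - <<'E'
from h import *
import cv2
im=env.grab_frame("top")[:,:,::-1]; s=env.grab_frame("scene")[:,:,::-1]
cv2.imwrite("pics/g.png",np.hstack([cv2.resize(im[125:215,130:190],(400,600),interpolation=cv2.INTER_CUBIC),np.vstack([cv2.resize(s[100:235,280:460],(400,300),interpolation=cv2.INTER_CUBIC),cv2.resize(s[180:270,140:260],(400,300),interpolation=cv2.INTER_CUBIC)])]))
E
```

```text
time_s: 12.75
ee_pos: [477.5, -48.0, 211.1]
ee_rot: [-179.9, -0.1, 0.6]
time_s: 13.75
ee_pos: [439.1, -266.2, 210.9]
ee_rot: [-179.9, -0.0, 0.5]
force: [0.9, 0.7, -0.1]
gripper_width: 59.7
gripper_force: 0.0
time_s: 14.75
ee_pos: [439.5, -265.2, 211.0]
ee_rot: [180.0, -0.0, 81.0]
time_s: 15.75
ee_pos: [439.5, -265.2, 211.1]
ee_rot: [180.0, 0.0, 161.0]
force: [0.9, 0.1, 0.2]
gripper_width: 60.0
gripper_force: 0.0
```

View pics/g.png

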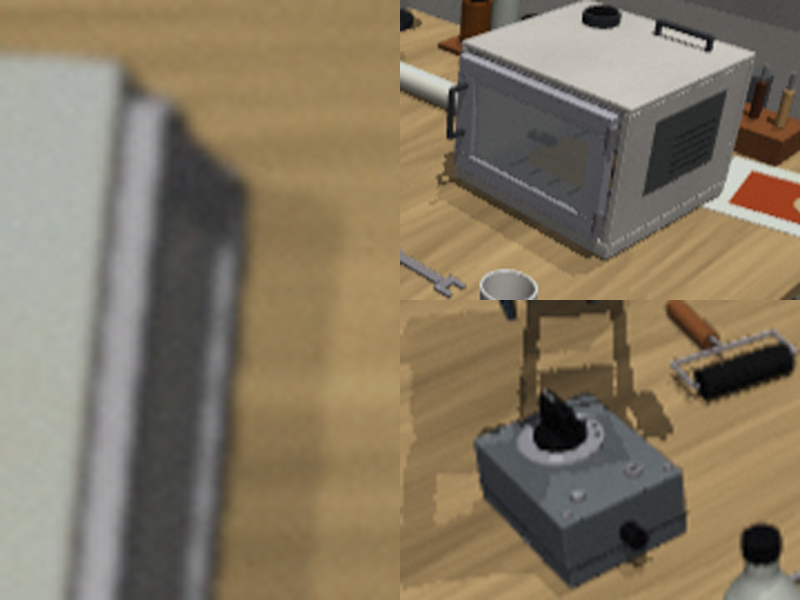

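The cabinet panel shows the door flush and parallel to the face, and the knob bar is still at off at (560,415). I'll descend onto the knob next.

```bash
python3 -m jog '{"jaw":[60,60,60,60,60,60,60,60,60,60],"slide":[[0,0,0],[0,0,0],[0.12,-0.21,0],[0,0,0.5],[0,0,0.7],[0,0,0.7],[0,0,0.7],[0,0,0.5],[0,0,0.3],[0,0,0]],"spin":[-1,-0.94,0,0,0,0,0,0,0,0]}'
python3 -m jog '{"jaw":[60,60,60,60,60,60],"slide":[[0,0,0.3],[0,0,0.3],[0,0,0.22],[0,0,0],[0,0,0],[0,0,0]],"spin":[0,0,0,0,0,0]}'
python3 -m jog '{"jaw":[30,30,25,20,18,18],"slide":[[0,0,0],[0,0,0],[0,0,0],[0,0,0],[0,0,0],[0,0,0]],"spin":[0,0,0,0,0,0]}' 5
```

```text
time_s: 16.85
ee_pos: [434.3, -272.3, 108.0]
ee_rot: [179.9, -0.1, 175.9]
force: [0.3, -0.6, -0.7]
gripper_width: 59.9
gripper_force: 0.0
time_s: 17.45
ee_pos: [435.2, -272.9, 84.7]
ee_rot: [-180.0, 0.0, 176.1]
force: [0.1, -0.0, -0.2]
gripper_width: 59.8
gripper_force: 0.0
time_s: 18.05
ee_pos: [435.0, -271.8, 84.3]
ee_rot: [179.9, -0.0, 176.0]
force: [1.5, 3.8, 1.5]
gripper_width: 18.5
gripper_force: 2.1
```

```bash
python3 -m jog '{"jaw":[20,20,16,16],"slide":[[0,0.07,0],[0,0,0],[0,0,0],[0,0,0]],"spin":[0,0,0,0]}' 5
python3 -m jog '{"jaw":[10,10,10,10],"slide":[[0,0,0],[0,0,0],[0,0,0],[0,0,0]],"spin":[0,0,0,0]}' 8; python3 -c "
from h import *
print(env.state()['torque'])"
```

```text
time_s: 18.45
ee_pos: [435.1, -270.5, 84.4]
ee_rot: [180.0, 0.0, 176.1]
force: [0.0, 0.4, -0.5]
gripper_width: 15.7
gripper_force: 0.5
time_s: 18.85
ee_pos: [435.2, -269.8, 84.4]
ee_rot: [179.9, 0.0, 176.1]
force: [1.2, 5.9, 0.5]
gripper_width: 13.8
gripper_force: 8.0
[ 0.97763188 -0.41102732  0.1905964 ]
```

```bash
cat > t.py <<'E'
from h import *
s=env.state();print("t%.2f yaw %.2f pos %s F %s tz %.3f w %.1f g %.0f"%(s["time_s"],s["ee_rot"][2],s["ee_pos"].round(1),s["force"].round(1),s["torque"][2],s["gripper_width"],s["gripper_force"]))
E
J="python3 -m jog"
python3 -m jog '{"jaw":[5,5,5,5],"slide":[[0,0.04,0],[0,0,0],[0,0,0],[0,0,0]],"spin":[0,0,0,0]}' 35 >/dev/null; python3 t.py
python3 -m jog '{"jaw":[5,5],"slide":[[0,0,0],[0,0,0]],"spin":[0.2,0.2]}'>/dev/null; python3 t.py
python3 -m jog '{"jaw":[5,5],"slide":[[0,0,0],[0,0,0]],"spin":[0.2,0.2]}'>/dev/null; python3 t.py
python3 -m jog '{"jaw":[5,5],"slide":[[0,0,0],[0,0,0]],"spin":[0.2,0.2]}'>/dev/null; python3 t.py
python3 -m jog '{"jaw":[5,5],"slide":[[0,0,0],[0,0,0]],"spin":[0.2,0.2]}'>/dev/null; python3 t.py
```

```text
t19.25 yaw 176.09 pos [ 435.3 -269.7   84.4] F [ 1.2  0.7 -0.7] tz 0.088 w 14.0 g 35
t19.45 yaw 172.76 pos [ 435.3 -269.7   84.4] F [0.6 0.7 0.3] tz 0.158 w 13.8 g 35
t19.65 yaw 169.56 pos [ 435.3 -269.6   84.4] F [ 1.2 -0.4 -0.4] tz 0.156 w 13.7 g 35
t19.85 yaw 166.35 pos [ 435.3 -269.5   84.4] F [ 1.2  0.2 -1. ] tz 0.122 w 14.2 g 35
t20.05 yaw 163.14 pos [ 435.3 -269.5   84.3] F [ 1.2  0.3 -1.2] tz 0.111 w 13.6 g 35
```

```bash

python3 -m jog '{"jaw":[5,5],"slide":[[0,0,0],[0,0,0]],"spin":[0.2,0.2]}'>/dev/null; python3 t.py
python3 -m jog '{"jaw":[5,5],"slide":[[0,0,0],[0,0,0]],"spin":[0.2,0.2]}'>/dev/null; python3 t.py
python3 -m jog '{"jaw":[5,5],"slide":[[0,0,0],[0,0,0]],"spin":[0.2,0.2]}'>/dev/null; python3 t.py
python3 -m jog '{"jaw":[5,5],"slide":[[0,0,0],[0,0,0]],"spin":[0.2,0.2]}'>/dev/null; python3 t.py
python3 -m jog '{"jaw":[5,5],"slide":[[0,0,0],[0,0,0]],"spin":[0.2,0.2]}'>/dev/null; python3 t.py
python3 -m jog '{"jaw":[5,5],"slide":[[0,0,0],[0,0,0]],"spin":[0.2,0.2]}'>/dev/null; python3 t.py
python3 -m jog '{"jaw":[5,5],"slide":[[0,0,0],[0,0,0]],"spin":[0.2,0.2]}'>/dev/null; python3 t.py
python3 -m jog '{"jaw":[5,5],"slide":[[0,0,0],[0,0,0]],"spin":[0.2,0.2]}'>/dev/null; python3 t.py
python3 -m jog '{"jaw":[5,5],"slide":[[0,0,0],[0,0,0]],"spin":[0.2,0.2]}'>/dev/null; python3 t.py
python3 -m jog '{"jaw":[5,5],"slide":[[0,0,0],[0,0,0]],"spin":[0.2,0.2]}'>/dev/null; python3 t.py
python3 -m jog '{"jaw":[5,5],"slide":[[0,0,0],[0,0,0]],"spin":[0.2,0.2]}'>/dev/null; python3 t.py
```

```text
t20.25 yaw 159.94 pos [ 435.3 -269.4   84.4] F [ 1.8  0.9 -2. ] tz 0.119 w 13.7 g 35
t20.45 yaw 156.74 pos [ 435.3 -269.4   84.4] F [ 1.7  0.7 -1.5] tz 0.065 w 13.6 g 35
t20.65 yaw 153.55 pos [ 435.3 -269.3   84.4] F [ 2.2  0.3 -1.4] tz 0.150 w 14.1 g 35
t20.85 yaw 150.36 pos [ 435.4 -269.3   84.4] F [ 1.5  1.8 -2.2] tz 0.210 w 14.0 g 35
t21.05 yaw 147.15 pos [ 435.4 -269.2   84.4] F [ 3.7  3.3 -1.5] tz 0.242 w 14.2 g 35
t21.25 yaw 143.94 pos [ 435.4 -269.2   84.4] F [ 3.   2.8 -1.4] tz 0.255 w 13.6 g 35
t21.45 yaw 140.73 pos [ 435.5 -269.1   84.4] F [ 3.9  3.5 -1.7] tz 0.152 w 13.7 g 35
t21.65 yaw 137.51 pos [ 435.5 -269.1   84.4] F [ 4.5  3.5 -2.1] tz 0.085 w 14.0 g 35
t21.85 yaw 134.31 pos [ 435.5 -269.    84.4] F [ 4.6  3.6 -2.1] tz 0.093 w 13.8 g 35
t22.05 yaw 131.11 pos [ 435.6 -269.    84.4] F [ 4.3  3.5 -2.1] tz 0.102 w 13.7 g 35
t22.25 yaw 127.92 pos [ 435.6 -269.    84.4] F [ 5.   3.6 -1.4] tz 0.218 w 14.1 g 35
```

```bash

python3 -m jog '{"jaw":[5,5],"slide":[[0,0,0],[0,0,0]],"spin":[0.2,0.2]}'>/dev/null; python3 t.py
python3 -m jog '{"jaw":[5,5],"slide":[[0,0,0],[0,0,0]],"spin":[0.2,0.2]}'>/dev/null; python3 t.py
python3 -m jog '{"jaw":[5,5],"slide":[[0,0,0],[0,0,0]],"spin":[0.2,0.2]}'>/dev/null; python3 t.py
python3 -m jog '{"jaw":[5,5],"slide":[[0,0,0],[0,0,0]],"spin":[0.2,0.2]}'>/dev/null; python3 t.py
python3 -m jog '{"jaw":[5,5],"slide":[[0,0,0],[0,0,0]],"spin":[0.2,0.2]}'>/dev/null; python3 t.py
python3 -m jog '{"jaw":[5,5],"slide":[[0,0,0],[0,0,0]],"spin":[0.2,0.2]}'>/dev/null; python3 t.py
```

```text
t22.45 yaw 124.73 pos [ 435.7 -268.9   84.4] F [ 5.1  3.2 -1.8] tz 0.253 w 13.9 g 35
t22.65 yaw 121.52 pos [ 435.7 -268.9   84.4] F [ 4.9  4.5 -2.2] tz 0.239 w 13.5 g 35
t22.85 yaw 118.32 pos [ 435.8 -268.9   84.4] F [ 5.8  4.9 -2.5] tz 0.195 w 13.5 g 35
t23.05 yaw 115.11 pos [ 435.8 -268.9   84.4] F [ 6.5  4.4 -1.9] tz 0.133 w 14.0 g 35
t23.25 yaw 111.89 pos [ 435.9 -268.8   84.4] F [ 5.3  4.2 -3.1] tz 0.122 w 14.0 g 35
t23.45 yaw 108.69 pos [ 436.  -268.8   84.4] F [ 5.2  4.7 -2.2] tz 0.113 w 13.6 g 35
```

Fit the ripple to place the third notch.

```bash
python3 - <<'E'
import numpy as np
from scipy.optimize import curve_fit
y=176.09-3.205*np.arange(22); y[0]=176.09
t=[.088,.158,.156,.122,.111,.119,.065,.150,.210,.242,.255,.152,.085,.093,.102,.218,.253,.239,.195,.133,.122,.113]
y=np.array([176.09,172.76,169.56,166.35,163.14,159.94,156.74,153.55,150.36,147.15,143.94,140.73,137.51,134.31,131.11,127.92,124.73,121.52,118.32,115.11,111.89,108.69])
f=lambda y,y0,a,b,c:a+b*(y0-y)/72+c*np.sin(2*np.pi*(y0-y)/24)
p,c=curve_fit(f,y[1:],t[1:],[177,.13,.03,.05]);print(p,np.sqrt(np.diag(c)),"third",p[0]-72)
E
```

```text
[1.77156278e+02 1.17575542e-01 7.86673205e-02 7.30850762e-02] [0.45797076 0.01302238 0.02289127 0.00847294] third 105.15627810720719
```

```bash

python3 -m jog '{"jaw":[5,5],"slide":[[0,0,0],[0,0,0]],"spin":[0.2,0.2]}'>/dev/null; python3 t.py
python3 -m jog '{"jaw":[5,5,5],"slide":[[0,0,0],[0,0,0],[0,0,0]],"spin":[0.06,0,0]}'>/dev/null; python3 t.py
python3 -m jog '{"jaw":[5,5],"slide":[[0,0,0],[0,0,0]],"spin":[0,0]}'>/dev/null; python3 t.py
python3 - <<'E'
from h import *
import cv2
im=env.grab_frame("top")[:,:,::-1]; s=env.grab_frame("scene")[:,:,::-1]
cv2.imwrite("pics/i.png",np.hstack([cv2.resize(s,(400,300),interpolation=cv2.INTER_CUBIC),cv2.resize(s[180:270,140:260],(400,300),interpolation=cv2.INTER_CUBIC)]))
E
python3 t.py
```

```text
t23.65 yaw 105.50 pos [ 436.  -268.8   84.4] F [ 6.1  4.2 -2. ] tz 0.138 w 13.6 g 35
t23.95 yaw 105.09 pos [ 436.  -268.8   84.4] F [ 6.4  5.  -1.8] tz 0.201 w 13.6 g 35
t24.15 yaw 105.09 pos [ 436.  -268.8   84.4] F [ 4.4  4.3 -2.8] tz 0.193 w 14.2 g 35
t24.25 yaw 105.09 pos [ 436.  -268.8   84.4] F [ 5.9  5.6 -2. ] tz 0.133 w 13.7 g 35
```

View pics/i.png

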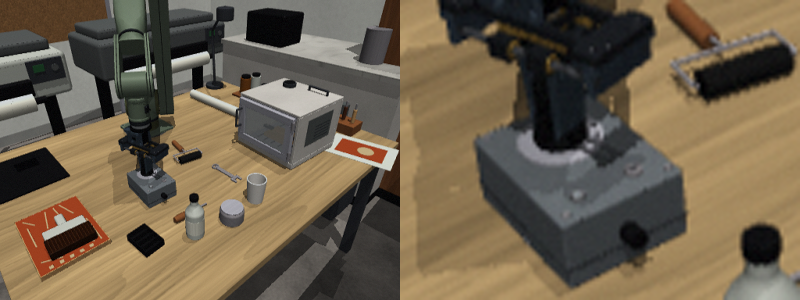

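The picture shows the door still shut, the fingers holding the knob, and the bystanders where they were. The torque of about 0.16 Nm matches the third notch, so I'm handing in.

```bash
python3 -c "
from workcell import env
print(env.job_done())"
```

```text
the job is handed in; nothing more can be done
None
```

The engraver door is shut and snapped home on its catch, and the arm is still holding the knob at what I measure as the third click; the job is handed in at about 24 s, and the hand-in gave no verdict.

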